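# Seat and hold a bracket in the corner of the marking fixture

## Task

Take the tall aluminium bracket by its upright leaf, set its foot flat on the plate of the marking fixture and slide it, toe first, under the overhanging marking arm into the corner until it lies flush against both fences, the end fence and the side fence. Finish while still gripping it and keeping it pressed lightly against both fences at once, as it must be held there for marking: do not let go. Leave the other things on the bench where they are.

Things in the scene. Friction and masses are not known exactly. Their poses are not given: they have to be found in the camera images.
- tall_bracket: bracket to load: plain aluminium, 0.2 to 0.35 kg, standing on the bench. Foot 100 (x) x 60 (y) x 10 mm; upright leaf 40 mm wide (y), 10 mm thick (x), top 80 mm above the underside, flush with the foot's -x end and centred across it (its middle plane at x = -45 mm). Origin: centre of the foot's underside; x points from leaf to toe, z up
- toe (a point): point on the tall bracket: the lower corner of its foot at the toe end, +y side (50, 30, 0 mm from the bracket's origin). It meets the point corner when the bracket is home
- leaf_top (a point): point on the tall bracket: middle of the leaf's top edge (-45, 0, 80 mm from the bracket's origin); the leaf is gripped from above just below it, across its 10 mm thickness or its 40 mm width
- fixture: fixed marking fixture: steel plate 260 (x) x 180 (y) x 15 mm, origin under its centre, z up. End fence (face at x = 75 mm) and side fence (face at y = 55 mm) meet in a corner, where the bracket lies with its axes parallel to the fixture's. Behind the end fence (x 92 to 126 mm, y 3 to 47 mm) a grey column, 85 mm high, 107 mm with its knob, carries the marking arm
- corner (a point): inside corner where the two fence faces meet the plate's top (75, 55, 15 mm in the fixture's frame); axes as the fixture's
- end_fence: end fence: steel bar 15 x 115 x 25 mm on the plate, along the fixture's y (y -45 to 70 mm), stops the toe; origin under its centre; its top 40 mm above the bench
- side_fence: side fence: steel bar 135 x 15 x 25 mm on the plate, along the fixture's x (x -60 to 75 mm), the foot's +y side lies along it; origin under its centre; its top 40 mm above the bench
- marker_nose (a point): middle of the lower edge at the free end of the marking arm, (30, 25, 45 mm) in the fixture's frame, 30 mm above the plate. The arm, 24 mm wide (y), 18 mm thick (z), runs from here along +x to the column: the foot reaches the corner only by sliding under it along +x. Once home the leaf's middle is 50 mm to the -x side of the nose
- short_bracket: short aluminium bracket, only 35 mm tall over all, same foot (100 x 60 x 10 mm, origin under the foot's centre); not the part wanted, stays where it is
- transmitter_a: finished pressure transmitter beside the fixture: steel flange 100 mm diameter, blue head, 157 mm tall; origin under the flange's centre; stays where it is
- transmitter_b: another such transmitter behind the brackets, 157 mm tall; origin under its flange's centre; stays where it is
- cover_ring: blue cover ring lying flat, 68 mm diameter, 22 mm tall; origin at the centre of its underside; stays where it is
- cover_ring2: a second such cover ring; stays where it is
- parts_cup: white plastic cup, 72 mm diameter, 70 mm tall; origin under its centre; stays where it is
- screwdriver: screwdriver lying on the bench, about 0.2 m long; stays where it is
There are look-alikes about, which are no part of the job. Leave any green or turquoise look-alike of the tall_bracket alone.

How it is judged:
On the way:
1. the bracket's toe is under the marking arm, foot low over the plate (x of toe in the frame of corner above -0.038 m and z of toe in the frame of corner below 0.015 m and y of toe in the frame of corner between -0.03 and 0.03 m), for 0.1 s.
At the end, for the whole second after the job is handed in: Tall bracket in the corner: toe corner within 3 mm of the fence corner on each axis, straight and upright within 0.04 rad, more than 1 N on the end fence and on the side fence, gripped by the fingers with more than 3 N, at rest; held so at the end (x of toe in the frame of corner between -0.003 and 0.003 m and y of toe in the frame of corner between -0.003 and 0.003 m and z of toe in the frame of corner between -0.003 and 0.003 m and angle between the x axis of tall_bracket and the x axis of fixture, either way round below 0.04 rad and angle between tall_bracket's own z axis and vertical below 0.04 rad and contact force between tall_bracket and end_fence above 1 N and contact force between tall_bracket and side_fence above 1 N and contact force between the fingers and tall_bracket above 3 N and linear speed of tall_bracket below 0.01 m/s); the arm keeps its last pose, push and grip.
It fails at once if another loose thing on the bench is moved more than 30 mm (distance of any of short_bracket, transmitter_a, transmitter_b, cover_ring, cover_ring2, parts_cup, screwdriver from where it was at the start of the episode above 0.03 m).
It also fails if it takes over 67 s, if anything falls off the work surface, if the arm or the gripper's body presses on something with over 40 N, if the wrist force passes 120 N, or if a joint passes its speed limit or range.

## Robot

A 6-joint arm with a two-finger parallel gripper is mounted at the origin on the work surface. World frame = base frame: x ahead of the robot, y to its left, z up, the work surface at z = 0. Lengths are in m, angles in rad, forces in N, time in s.
With the tool pointing down it reaches from about 0.375 to 0.975 m from the base axis. Payload 3.8 kg.
Tool frame: the origin (TCP) lies midway between the tips of the shut fingers; the grasp point (between the pads) lies 19 mm behind it; z points along the fingers, x is the direction in which the jaws open and shut, and the axes are right-handed (so a half turn about z gives the same grasp; the last joint's range is limited). The gripper opens to 85 mm and grips with 20 to 120 N. Pads are 22 mm wide; open, the fingers measure 114 mm over their backs; the gripper's body (76 mm by 85 mm) begins 54 mm behind the grasp point. The pads swing forward as they close: fully open they stand 13 mm farther back than shut.
Start: joints at [-1.281, 0.264, 1.604, -0, 1.274, -0.037], TCP at [0.217, -0.639, 0.231] pointing down, gripper open.
Joint ranges: [-2.63, 2.63], [-0.94, 2.18], [0.31, 2.57], [-1.31, 4.45], [0, 2.66], [-2.55, 2.55]. Speed limits (rad/s): [2.57, 2.57, 3.14, 3.14, 3.14, 3.14].

## Interface

Orientations are given as a 3x3 rotation matrix whose columns are the frame's x, y, z axes.
In Python, from cell import ctrl, optics, finder gives the robot as it stands.
- The arm moves only by the tool drive_tool, never from a script. Its argument "motion" is one flat list of numbers, 7 for each row, row after row: the shift along the tool's x, y, z in m, then the turn, a rotation vector about the tool's x, y, z in rad, then the opening, from -1 (shut) to 1 (fully open). In form: [x, y, z, wx, wy, wz, gripper, x, y, z, wx, wy, wz, gripper, ...]. A call has 1 to 5 rows; each row shifts and turns the commanded pose from where the row before left it, along the tool's axes as they then stand; what a row does not reach is not made up. A row lasts 1/8 s, in which the tool goes at most 62.5 mm and 10.7 degrees, less where a joint would pass 70% of its speed; a pose out of reach is approached as far as the arm can. A call with a gripper value outside its range is refused whole. The fingers move at their own pace and stop on an object; "grip_force" is the grip in N (left out, the last holds). Time passes only in rows, so rows that do not move let the fingers close. It gives the time, the measured TCP pose, the force and the opening at its end, in the units of the state.
- ctrl.read_state(): the state, without advancing time (a new reading comes with each control period).
- optics.camera(name): name is "side" or "top"; returns the picture (480x640x3 uint8, red, green, blue); there is no depth.
- optics.camera_params(name): a dict with "fx", "fy", "cx", "cy" (pixels), "k1" (the pictures are not rectified: a ray, as slopes to the right and down, at radius r is drawn at 1 + k1 r^2 times it, then the intrinsics apply), "rvec" (rotation vector, rad) and "tvec" (3), from world to camera coordinates, as OpenCV has them. Camera axes: x right, y down, z forward; pixel columns grow to the right and rows downward; lengths in m; the calibration is good to about 2 mm. A picture is of the moment at which its call begins. camera_params takes no time and is no camera call.
- ctrl.hand_in(): hands the job in, once; it reports no verdict.
Trained networks look in the newest picture that a camera, given by its name, has taken for a name from the list of things; names that differ only in an ending like _2 or _b are one class to them, and where a whole thing is asked for, a point or a joint stands for the part that bears it (a point fixed in the world has none). Each returns a list of dicts, best first, with "p" (0 to 1); they miss things now and then, are a little off and sometimes report something else, mostly with a low value. They report only what shows in the picture. A call takes as long as a camera call. They do not tell look-alikes from the thing itself.
- finder.silhouettes(camera, query): "mask" (480x640 bool, what is visible of it) and "bbox" ([left, top, right, bottom] in pixels, round what is visible of it).
The state is a dict: "clock": time; "qpos": joint angles; "joint_vel": joint speeds; "tau": joint torques, N m; "position": TCP position; "tcp_rot": TCP orientation; "force": force on the tool from outside, world axes, zero at the start; "wrist_torque": the same for the moment, N m; "width": finger opening in m.
Only numpy, scipy, OpenCV 4.12 (cv2) and the standard library are available. Lean on these libraries where they do the work, as an engineer would, in place of code of your own. Each camera call takes 0.05 s, during which the arm holds its last target. There are 200 camera calls.

## Working session

There is one attempt and no reset: what is moved stays moved. The work goes in short steps, Python scripts to look and compute and a tool call to move; the robot and the scene stay as the last step left them, time stands still between calls to the robot, and variables do not carry over. Pictures are saved under pics/ and viewed, about 8 in all and at most 12, crops included, and the job is handed in when it is done.

Besides the shell and the picture viewer there is one more tool, called after "Request:" as name(argument=value, ...) on one line, values as JSON. drive_tool: Moves the arm, as the interface text tells. Its arguments: {"type":"object","properties":{"motion":{"type":"array"},"grip_force":{"type":"number"}},"required":["motion"]}

```bash
mkdir -p pics
cat > h.py <<'E'
import numpy as np, cv2
from cell import ctrl, optics, finder
def snap(n,f):
    im=optics.camera(n); cv2.imwrite(f,cv2.cvtColor(im,cv2.COLOR_RGB2BGR)); return im
def P(n):
    c=optics.camera_params(n); R=cv2.Rodrigues(np.array(c["rvec"],float))[0]; return c,R,np.array(c["tvec"],float)
def proj(n,X):
    c,R,t=P(n); q=np.atleast_2d(X)@R.T+t; s=q[:,:2]/q[:,2:]; s=s*(1+c["k1"]*(s**2).sum(1,keepdims=True))
    return s*[c["fx"],c["fy"]]+[c["cx"],c["cy"]]
def back(n,uv,z):
    c,R,t=P(n); d=(np.atleast_2d(uv)-[c["cx"],c["cy"]])/[c["fx"],c["fy"]]; s=d.copy()
    for _ in range(20): s=d/(1+c["k1"]*(s**2).sum(1,keepdims=True))
    r=np.c_[s,np.ones(len(s))]@R; o=-R.T@t
    return o+r*((z-o[2])/r[:,2])[:,None]
E
python3 - <<'E'
from h import *
for n in("side","top"):
    snap(n,f"pics/{n}0.png"); c,R,t=P(n); print(n,c,-R.T@t)
    for q in("tall_bracket","fixture"):
        for r in finder.silhouettes(n,q)[:4]: print(q,r["p"],r["bbox"])
s=ctrl.read_state();print(s)
E
```

```text
side {'fx': 558.4496349400065, 'fy': 558.4496349400065, 'cx': 320.71216930122586, 'cy': 246.15081211538606, 'k1': -0.17077003231080756, 'rvec': array([ 2.12775569, -0.25280687,  0.14925697]), 'tvec': array([-0.46197665,  0.13833934,  1.3303358 ])} [ 0.19275025 -1.12523126  0.83609538]
tall_bracket 0.95 [398.6, 223.5, 438.7, 262.7]
tall_bracket 0.69 [433.7, 355.5, 491.9, 419.3]
tall_bracket 0.68 [372.3, 334.7, 421.0, 374.4]
fixture 0.67 [271.6, 201.6, 382.4, 273.2]
fixture 0.61 [370.9, 333.2, 424.0, 379.1]
top {'fx': 464.26166344907165, 'fy': 464.26166344907165, 'cx': 324.981155430243, 'cy': 245.3051899330315, 'k1': -0.06988486349747869, 'rvec': array([ 2.1244642 , -2.12438131,  0.18744013]), 'tvec': array([0.01621632, 0.48809343, 1.27590355])} [0.25051638 0.00972046 1.34297248]
tall_bracket 0.92 [428.9, 208.6, 458.9, 243.0]
tall_bracket 0.9 [468.6, 181.4, 499.8, 212.9]
tall_bracket 0.75 [305.1, 135.7, 325.9, 179.6]
tall_bracket 0.63 [417.3, 318.5, 460.0, 358.8]
fixture 0.76 [250.8, 190.3, 320.9, 284.4]
{'clock': 0.3, 'qpos': array([-1.28088119e+00,  2.64243957e-01,  1.60447627e+00, -1.71963987e-08,
        1.27368288e+00, -3.69154796e-02]), 'joint_vel': array([-0.00012903, -0.00291587, -0.00353121,  0.00136267, -0.00123613,
       -0.00025323]), 'tau': array([-1.43991874e-04, -5.14395189e+01, -3.66970646e+01, -3.71237377e-05,
        7.72557658e-03, -1.93778561e-05]), 'position': array([ 0.21662045, -0.6390314 ,  0.2307902 ]), 'tcp_rot': array([[ 3.21042946e-01, -9.47064609e-01, -2.31699147e-04],
       [-9.47064291e-01, -3.21043028e-01,  7.76621416e-04],
       [-8.09896054e-04, -2.98948396e-05, -9.99999672e-01]]), 'force': array([-0.21717363, -0.4916178 ,  0.41118076]), 'wrist_torque': array([-0.01149875, -0.01230886,  0.04247688]), 'width': 0.08558689252521905}
```

View pics/top0.png

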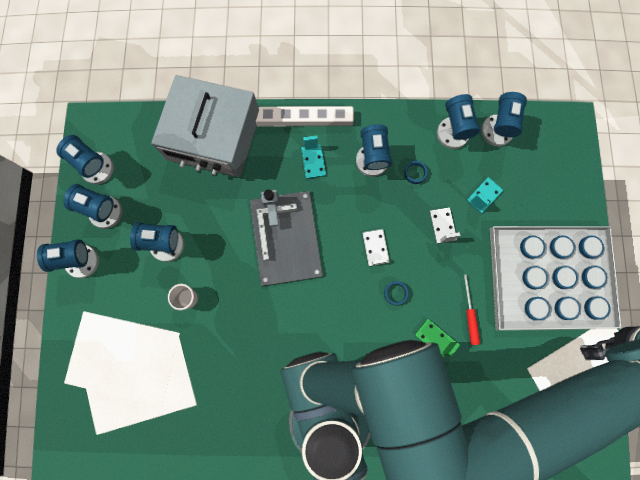

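View pics/side0.png

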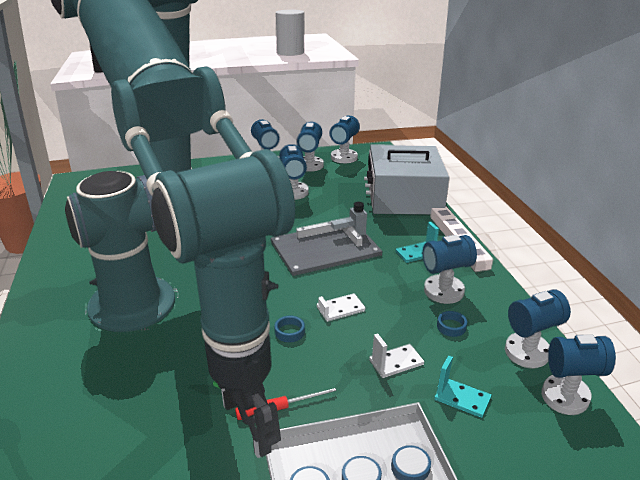

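The top view shows the tall bracket at (443,225) with its leaf at the lower end (445,240). The fixture is at (285,238), its column at (268,195) and the side fence on the left. In both views the transmitter and ring sit beyond the bracket. I'll enlarge crops for precise fitting.

Run:
```python
from h import *
a=cv2.imread("pics/top0.png"); b=cv2.imread("pics/side0.png")
def cr(im,x,y,w,h,s): return cv2.resize(im[y:y+h,x:x+w],None,fx=s,fy=s,interpolation=cv2.INTER_CUBIC)
l=cr(a,240,180,90,115,5)      # 450x575
r=np.vstack([cr(a,420,200,50,50,5.6),cr(b,365,325,70,70,4)])  # 280 + 280
r=np.vstack([r,np.zeros((15,280,3),np.uint8)])
cv2.imwrite("pics/c1.png",np.hstack([l,r]))
cv2.imwrite("pics/c2.png",cr(b,265,195,125,85,6))
```

```text
(no output)
```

View pics/c1.png

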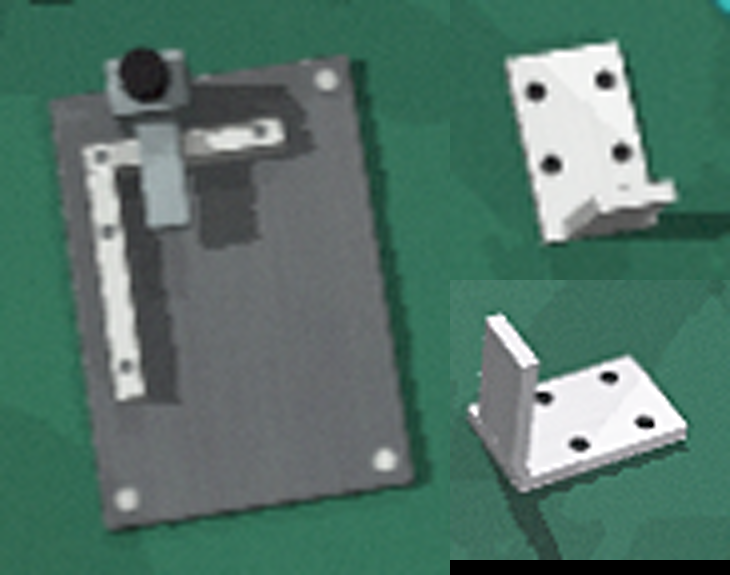

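View pics/c2.png

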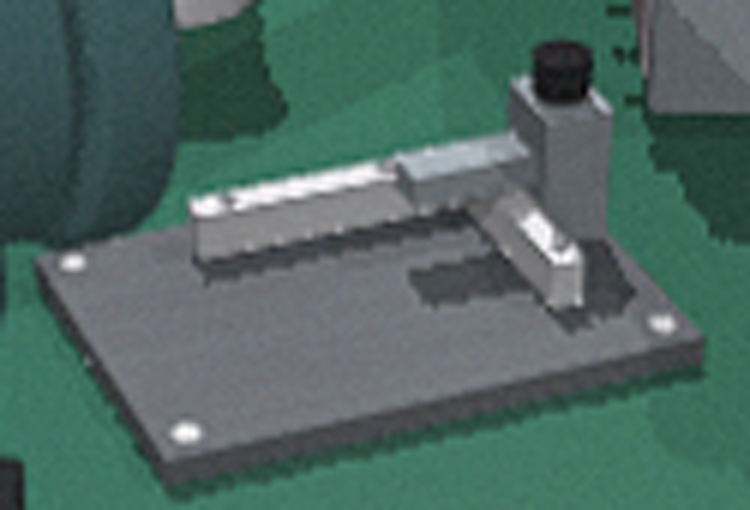

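The crops show usable corner pixels for both objects, such as the plate corners, fence ends and leaf top. I'll fit planar poses from both cameras.

```bash
cat > fit.py <<'E'
from h import *
from scipy.optimize import least_squares
def M(p,L):
    c,s=np.cos(p[2]),np.sin(p[2]); L=np.array(L,float)/1000
    return np.c_[p[0]+c*L[:,0]-s*L[:,1],p[1]+s*L[:,0]+c*L[:,1],L[:,2]]
def fit(obs,p0):
    f=lambda p:np.concatenate([(proj(n,M(p,[o[0] for o in O]))-[o[1] for o in O]).ravel() for n,O in obs.items()])
    r=least_squares(f,p0,loss="soft_l1",f_scale=.7); print(r.x,np.round(f(r.x).reshape(-1,2),1).tolist()); return r.x
T=lambda x,y:(240+x/5,180+y/5); S=lambda x,y:(265+x/6,195+y/6)
fx={"top":[((-130,-90,15),T(410,478)),((-130,90,15),T(107,523)),((130,90,15),T(52,102)),((130,-90,15),T(348,58)),
 ((-60,55,40),T(143,396)),((-60,70,40),T(117,401)),((75,-45,40),T(284,143)),((90,-45,40),T(279,121)),((90,70,40),T(84,148))],
 "side":[((-130,-90,15),S(165,463)),((-130,90,15),S(38,258)),((130,-90,15),S(702,340)),((-60,55,40),S(195,218)),((-60,55,15),S(198,262)),
 ((75,-45,40),S(552,265)),((90,-45,40),S(582,255))]}
T=lambda x,y:(420+(x-450)/5.6,200+y/5.6); S=lambda x,y:(365+(x-450)/4,325+(y-280)/4)
br={"top":[((50,30,10),T(507,60)),((50,-30,10),T(617,42)),((-50,30,10),T(545,240))],
 "side":[((-50,20,80),S(487,318)),((-40,20,80),S(503,315)),((-40,-20,80),S(538,363)),((-50,-20,80),S(524,368)),((-50,30,10),S(472,407)),
 ((50,30,10),S(630,356)),((50,-30,10),S(686,430)),((-50,-30,0),S(522,490)),((-50,-30,10),S(522,478))]}
if __name__=="__main__":
    g=lambda uv:back("top",uv,.01)[0,:2]
    F=fit(fx,[*g((285,238)),0.1]); B=fit(br,[*g((443,225)),0.1])
    for n in fx:
        fit({n:fx[n]},F); fit({n:br[n]},B)
    for nm,L in(("corner",(75,55,15)),("nose",(30,25,45)),("homeleaf",(-20,25,95))): print(nm,M(F,[L]))
    print("leaf",M(B,[(-45,0,80)]),"toe",M(B,[(50,30,0)]))
E
python3 fit.py
```

```text
[0.5184812  0.13033887 0.15823483] [[1.4, 0.2], [0.0, 1.0], [-0.5, -1.1], [0.1, -1.7], [0.5, -0.6], [0.5, -0.8], [0.1, -0.9], [0.3, -1.4], [0.2, -0.7], [-0.9, -0.4], [-2.1, -0.5], [-0.2, -0.9], [-0.6, -0.4], [-1.0, -0.1], [-0.3, -0.3], [-0.4, 0.3]]
[ 0.55859682 -0.33552804  0.17247175] [[0.5, -1.3], [0.4, -1.4], [0.9, -0.9], [-0.6, 0.0], [-0.3, -0.5], [0.5, -0.3], [-0.4, -0.1], [-1.2, -0.3], [-0.1, -0.5], [0.5, -1.3], [-0.4, 1.2], [-0.1, 0.7]]
[0.51607865 0.13117093 0.15254873] [[0.8, 1.3], [-0.6, 1.7], [-0.6, -0.6], [0.1, -0.8], [0.0, 0.1], [0.0, -0.1], [-0.0, 0.0], [0.2, -0.5], [0.0, -0.0]]
[ 0.55470441 -0.33335818  0.15945321] [[0.0, -0.2], [-0.0, -0.1], [-0.0, 0.3]]
[0.5199682  0.12845979 0.1571771 ] [[-0.3, -0.0], [-1.4, -0.3], [0.5, -0.5], [0.1, -0.2], [-0.3, 0.2], [0.4, 0.0], [0.3, 0.6]]
[ 0.55904129 -0.33640635  0.15956819] [[-0.3, 0.1], [0.0, -0.5], [0.7, -0.1], [-0.3, -0.0], [-0.8, -0.3], [0.5, -0.1], [0.9, -0.8], [-0.4, 1.3], [-0.0, 0.8]]
corner [[0.58387758 0.19646991 0.015     ]]
nose [[0.54416703 0.15975381 0.045     ]]
homeleaf [[0.49479168 0.15187504 0.095     ]]
leaf [[ 0.51426446 -0.34325085  0.08      ]] toe [[ 0.60270646 -0.29739224  0.        ]]
```

Request:
drive_tool(motion=[0,0,0,0,0,-0.175,1,0,0,0,0,0,-0.175,1,0,0,0,0,0,-0.175,1,0,0,0,0,0,-0.175,1,0,0,0,0,0,-0.175,1])

```text
clock: 0.92
position: [0.2166, -0.6392, 0.2312]
tcp_rot: [[0.935, -0.355, -0.0], [-0.355, -0.935, 0.0], [-0.0, -0.0, -1.0]]
force: [0.1, 0.7, -0.7]
width: 0.0855
```

Request:
drive_tool(motion=[0,0,0,0,0,-0.175,1,0,0,0,0,0,-0.175,1,0,0,0,0,0,-0.179,1,0,0,0,0,0,0,1])

```text
clock: 1.42
position: [0.2167, -0.6392, 0.2312]
tcp_rot: [[0.988, 0.157, -0.0], [0.157, -0.988, 0.0], [-0.0, -0.0, -1.0]]
force: [0.3, -0.5, -0.5]
width: 0.0854
```

Request:
drive_tool(motion=[0.034,-0.025,0,0,0,0,1,0.034,-0.025,0,0,0,0,1,0.034,-0.025,0,0,0,0,1,0.034,-0.025,0,0,0,0,1,0.034,-0.025,0,0,0,0,1])

```text
clock: 2.05
position: [0.3654, -0.4878, 0.2314]
tcp_rot: [[0.988, 0.155, 0.0], [0.155, -0.988, -0.0], [0.0, 0.0, -1.0]]
force: [-0.8, 0.5, -1.1]
width: 0.0852
```

Request:
drive_tool(motion=[0.034,-0.025,0.015,0,0,0,1,0.034,-0.025,0.015,0,0,0,1,0.034,-0.025,0.015,0,0,0,1,0.034,-0.025,0.015,0,0,0,1,0.033,-0.022,0.015,0,0,0,1])

```text
clock: 2.68
position: [0.5129, -0.3403, 0.156]
tcp_rot: [[0.988, 0.156, 0.0], [0.156, -0.988, -0.0], [0.0, 0.0, -1.0]]
force: [0.3, 0.5, 0.2]
width: 0.0851
```

Run:
```python
from h import *
a=snap("top","pics/top1.png"); b=snap("side","pics/side1.png"); s=ctrl.read_state(); print(s["position"],s["tcp_rot"])
def cr(im,x,y,w,h,s): return cv2.resize(im[y:y+h,x:x+w,::-1],None,fx=s,fy=s,interpolation=cv2.INTER_CUBIC)
cv2.imwrite("pics/c3.png",np.hstack([cr(a,390,180,100,125,4),cr(b,350,275,100,125,4)]))
for n in("top","side"): print(n,proj(n,[s["position"],s["position"]*[1,1,0]]))
```

```text
[ 0.51324568 -0.33789026  0.15414051] [[ 0.98720592  0.15943968 -0.00185961]
 [ 0.15944481 -0.98720214  0.00304839]
 [-0.00134978 -0.00330589 -0.99999362]]
top [[459.28221072 228.34641089]
 [444.79512989 239.58696589]]
side [[381.78070686 309.6644851 ]
 [376.52331255 366.75120939]]
```

View pics/c3.png

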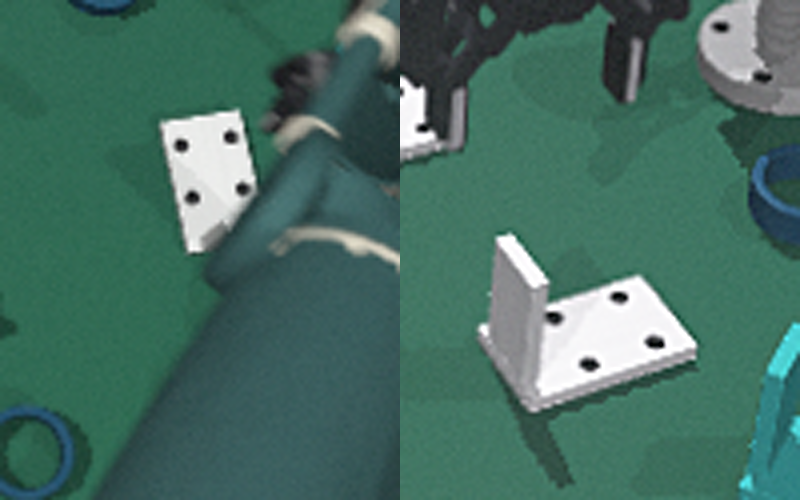

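Side view: the open fingers straddle the leaf along its thickness, with the tip midpoint at about (385,306) as predicted. I'll descend and grip.

Request:
drive_tool(motion=[0,0.004,0.027,0,0,0,1,0,0,0.027,0,0,0,1,0,0,0.027,0,0,0,1,0,0,0.026,0,0,0,1,0,0,0,0,0,0,1])

```text
clock: 3.4
position: [0.5103, -0.3447, 0.0471]
tcp_rot: [[0.988, 0.157, -0.004], [0.157, -0.988, 0.003], [-0.004, -0.003, -1.0]]
force: [-0.2, -0.1, 1.3]
width: 0.0853
```

Request:
drive_tool(motion=[0,0,0,0,0,0,-1,0,0,0,0,0,0,-1,0,0,0,0,0,0,-1,0,0,0,0,0,0,-1,0,0,0,0,0,0,-1], grip_force=60)

```text
clock: 4.03
position: [0.5135, -0.3457, 0.0501]
tcp_rot: [[0.987, 0.159, 0.002], [0.159, -0.987, -0.001], [0.002, 0.001, -1.0]]
force: [1.0, -0.1, 2.4]
width: 0.009
```

Request:
drive_tool(motion=[0,0,0,0,0,0,-1,0,0,0,0,0,0,-1,0,0,0,0,0,0,-1])

```text
clock: 4.4
position: [0.5134, -0.3457, 0.0501]
tcp_rot: [[0.987, 0.159, 0.002], [0.159, -0.987, -0.001], [0.001, 0.001, -1.0]]
force: [2.2, 0.0, 4.7]
width: 0.009
```

Request:
drive_tool(motion=[0,0,-0.01,0,0,0,-1,0,0,-0.03,0,0,0,-1,0,0,-0.03,0,0,0,-1,0,0,-0.03,0,0,0,-1,0,0,0,0,0,0,-1])

```text
clock: 5.03
position: [0.5135, -0.3463, 0.1515]
tcp_rot: [[0.987, 0.159, 0.003], [0.159, -0.987, -0.003], [0.002, 0.003, -1.0]]
force: [0.6, -0.8, -2.7]
width: 0.0093
```

Request:
drive_tool(motion=[-0.001,-0.02,0,0,0,0,-1,-0.001,-0.035,0,0,0,0,-1,-0.0015,-0.043,0,0,0,0,-1,-0.0015,-0.043,0,0,0,0,-1,-0.0015,-0.043,0,0,0,0,-1])

```text
clock: 5.65
position: [0.474, -0.1618, 0.1465]
tcp_rot: [[0.987, 0.159, -0.005], [0.159, -0.987, 0.002], [-0.004, -0.003, -1.0]]
force: [0.2, 1.1, -1.9]
width: 0.0091
```

Request:
drive_tool(motion=[-0.0015,-0.043,0,0,0,0,-1,-0.0015,-0.043,0,0,0,0,-1,-0.0015,-0.043,0,0,0,0,-1,-0.0015,-0.043,0,0,0,0,-1,-0.0015,-0.043,0,0,0,0,-1])

```text
clock: 6.28
position: [0.4319, 0.048, 0.1468]
tcp_rot: [[0.987, 0.159, -0.005], [0.159, -0.987, 0.0], [-0.005, -0.001, -1.0]]
force: [0.8, -0.7, -3.5]
width: 0.0089
```

Request:
drive_tool(motion=[-0.001,-0.035,0,0,0,0,-1,-0.001,-0.025,0,0,0,0,-1,0,-0.015,0,0,0,0,-1,0,0,0,0,0,0,-1,0,0,0,0,0,0,-1])

```text
clock: 6.9
position: [0.421, 0.1194, 0.1487]
tcp_rot: [[0.987, 0.159, -0.001], [0.159, -0.987, -0.001], [-0.001, 0.001, -1.0]]
force: [-0.8, 0.9, -2.7]
width: 0.0091
```

Run:
```python
from h import *
a=snap("top","pics/top2.png"); b=snap("side","pics/side2.png"); s=ctrl.read_state(); print(s["position"],s["tcp_rot"],s["force"],s["width"])
def cr(im,x,y,w,h,s): return cv2.resize(im[y:y+h,x:x+w,::-1],None,fx=s,fy=s,interpolation=cv2.INTER_CUBIC)
cv2.imwrite("pics/c4.png",np.vstack([cr(a,220,170,160,60*2,5)[:300]*0+cr(a,220,190,160,60,5),cr(b,240,200,160,60,5)]))
cv2.imwrite("pics/c4.png",np.hstack([cr(a,230,170,100,140,4),cr(b,260,150,100,140,4)]))
```

```text
[0.42134791 0.11925225 0.14907076] [[ 9.87389794e-01  1.58307530e-01 -3.46693361e-04]
 [ 1.58307390e-01 -9.87389797e-01 -3.98888657e-04]
 [-4.05468565e-04  3.38974467e-04 -9.99999860e-01]] [-0.82494346 -0.37932145 -3.43208459] 0.00890796353640385
```

View pics/c4.png

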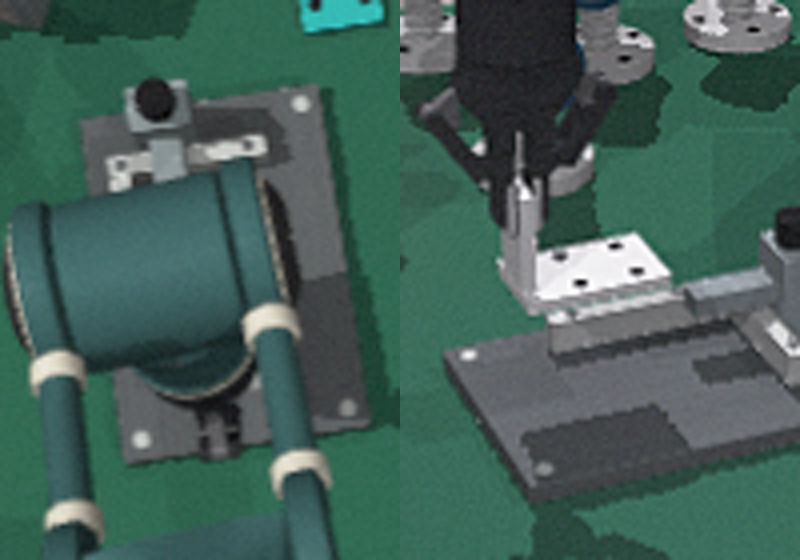

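The bracket hangs upright in the gripper, its foot above the plate and well short of the nose. I'll lower it to just above the plate.

Request:
drive_tool(motion=[0,0,0.02,0,0,0,-1,0,0,0.025,0,0,0,-1,0,0,0.02,0,0,0,-1,0,0,0.011,0,0,0,-1,0,0,0,0,0,0,-1])

```text
clock: 7.62
position: [0.4208, 0.1195, 0.0726]
tcp_rot: [[0.987, 0.159, -0.002], [0.159, -0.987, -0.0], [-0.002, 0.0, -1.0]]
force: [-0.2, 0.1, -2.3]
width: 0.009
```

Request:
drive_tool(motion=[0,0,0.003,0,0,0,-1,0,0,0.002,0,0,0,-1,0,0,0.001,0,0,0,-1,0,0,0,0,0,0,-1])

```text
clock: 8.12
position: [0.4214, 0.1201, 0.0674]
tcp_rot: [[0.987, 0.159, 0.0], [0.159, -0.987, 0.0], [0.0, -0.0, -1.0]]
force: [-1.0, 0.4, -1.8]
width: 0.009
```

Run:
```python
from h import *
b=snap("side","pics/side3.png"); s=ctrl.read_state(); print(s["position"],s["force"],s["width"])
cv2.imwrite("pics/c5.png",cv2.resize(b[190:280,270:390,::-1],None,fx=6,fy=6,interpolation=cv2.INTER_CUBIC))
```

```text
[0.42139473 0.12010219 0.06743445] [ 0.59922195  0.22966241 -2.76974343] 0.009261605920481863
```

View pics/c5.png

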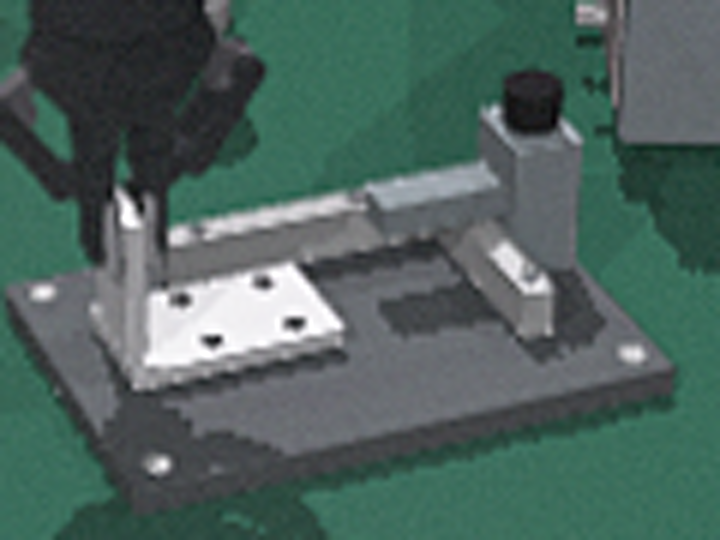

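The bracket stands on or just over the plate, its toe corners at (344,332) and (297,264) in the crop. There's a clear gap to the side fence and to the nose at (370,190–230). I'll fit it, then touch down.

Run:
```python
from fit import *
F=fit({"side":fx["side"]},[.52,.1285,.157])
S=lambda x,y:(270+x/6,190+y/6); h=17
B=fit({"side":[((50,-30,10+h),S(344,331)),((50,-30,h),S(344,346)),((50,30,10+h),S(297,264)),((-50,-30,h),S(136,388)),((-50,-30,h+10),S(136,374))]},[.46,.13,.157])
toe=M(B,[(50,30,17)])[0]; cor=M(F,[(75,55,15)])[0]; c,s=np.cos(F[2]),np.sin(F[2]); d=toe-cor
print("toe in corner",c*d[0]+s*d[1],-s*d[0]+c*d[1])
```

```text
[0.5199682  0.12845979 0.1571771 ] [[-0.3, -0.0], [-1.4, -0.3], [0.5, -0.5], [0.1, -0.2], [-0.3, 0.2], [0.4, 0.0], [0.3, 0.6]]
[0.46698259 0.12941122 0.13400494] [[0.2, -0.4], [0.1, 0.2], [-0.1, 0.0], [-0.1, 0.5], [-0.2, -0.4]]
toe in corner -0.076501857637838 -0.016932972102548176
```

Request:
drive_tool(motion=[0,0,0.001,0,0,0,-1,0,0,0.001,0,0,0,-1,0,0,0,0,0,0,-1])

```text
clock: 8.55
position: [0.4212, 0.12, 0.0652]
tcp_rot: [[0.987, 0.159, -0.0], [0.159, -0.987, -0.0], [-0.0, -0.0, -1.0]]
force: [-1.1, 0.0, -1.9]
width: 0.0091
```

Request:
drive_tool(motion=[0,0,0.001,0,0,0,-1,0,0,0,0,0,0,-1,0,0,0,0,0,0,-1])

```text
clock: 8.93
position: [0.4214, 0.1201, 0.065]
tcp_rot: [[0.987, 0.159, -0.0], [0.159, -0.987, 0.0], [-0.0, -0.0, -1.0]]
force: [-3.6, -0.4, 6.2]
width: 0.009
```

Request:
drive_tool(motion=[0.008,-0.002,-0.0005,0,0,0,-1,0.015,-0.003,0,0,0,0,-1,0.015,-0.003,0,0,0,0,-1,0.012,-0.002,0,0,0,0,-1,0,0,0,0,0,0,-1])

```text
clock: 9.55
position: [0.4714, 0.1386, 0.0651]
tcp_rot: [[0.987, 0.159, 0.003], [0.159, -0.987, 0.001], [0.003, -0.0, -1.0]]
force: [1.1, 0.2, 0.1]
width: 0.0095
```

Request:
drive_tool(motion=[0.008,0,0,0,0,0,-1,0.006,0,0,0,0,0,-1,0.003,0,0,0,0,0,-1,0,0,0,0,0,0,-1,0,0,0,0,0,0,-1])

```text
clock: 10.18
position: [0.4854, 0.1406, 0.065]
tcp_rot: [[0.987, 0.159, -0.001], [0.159, -0.987, -0.0], [-0.001, -0.0, -1.0]]
force: [-3.3, -0.3, 6.2]
width: 0.0091
```

Request:
drive_tool(motion=[0.003,0,0,0,0,0,-1,0.003,0,0,0,0,0,-1,0,0,0,0,0,0,-1,0,0,0,0,0,0,-1])

```text
clock: 10.68
position: [0.4913, 0.1415, 0.0651]
tcp_rot: [[0.987, 0.159, -0.001], [0.159, -0.987, -0.0], [-0.001, -0.0, -1.0]]
force: [-4.0, -0.3, 6.7]
width: 0.0091
```

Request:
drive_tool(motion=[0.001,0,0,0,0,0,-1,0.001,0,0,0,0,0,-1,0,0,0,0,0,0,-1])

```text
clock: 11.05
position: [0.4927, 0.1417, 0.0651]
tcp_rot: [[0.987, 0.159, -0.002], [0.159, -0.987, -0.0], [-0.002, 0.0, -1.0]]
force: [-5.6, -1.3, 7.6]
width: 0.0086
```

Request:
drive_tool(motion=[0.001,0,0,0,0,0,-1,0,0,0,0,0,0,-1,0,0,0,0,0,0,-1])

```text
clock: 11.42
position: [0.4937, 0.1419, 0.0651]
tcp_rot: [[0.987, 0.159, -0.002], [0.159, -0.987, -0.0], [-0.002, -0.0, -1.0]]
force: [-5.5, -0.8, 7.5]
width: 0.009
```

Request:
drive_tool(motion=[0.001,0,0,0,0,0,-1,0,0,0,0,0,0,-1,0,0,0,0,0,0,-1])

```text
clock: 11.8
position: [0.4947, 0.142, 0.0651]
tcp_rot: [[0.987, 0.159, -0.002], [0.159, -0.987, -0.0], [-0.002, -0.0, -1.0]]
force: [-6.3, -1.3, 8.1]
width: 0.0089
```

Request:
drive_tool(motion=[0.001,0,0,0,0,0,-1,0,0,0,0,0,0,-1,0,0,0,0,0,0,-1])

```text
clock: 12.18
position: [0.4957, 0.1422, 0.0651]
tcp_rot: [[0.987, 0.159, -0.002], [0.159, -0.987, -0.0], [-0.002, -0.0, -1.0]]
force: [-5.6, -1.6, 7.7]
width: 0.0092
```

Request:
drive_tool(motion=[0.001,0,0,0,0,0,-1,0,0,0,0,0,0,-1,0,0,0,0,0,0,-1])

```text
clock: 12.55
position: [0.4966, 0.1423, 0.0651]
tcp_rot: [[0.987, 0.159, -0.002], [0.159, -0.987, -0.0], [-0.002, -0.0, -1.0]]
force: [-6.3, -1.0, 8.1]
width: 0.0094
```

Request:
drive_tool(motion=[0.001,0,0,0,0,0,-1,0,0,0,0,0,0,-1,0,0,0,0,0,0,-1])

```text
clock: 12.92
position: [0.4976, 0.1425, 0.0651]
tcp_rot: [[0.987, 0.159, -0.002], [0.159, -0.987, -0.0], [-0.002, 0.0, -1.0]]
force: [-5.6, -1.0, 6.8]
width: 0.0091
```

Request:
drive_tool(motion=[0.001,0,0,0,0,0,-1,0,0,0,0,0,0,-1,0,0,0,0,0,0,-1])

```text
clock: 13.3
position: [0.4981, 0.1426, 0.0651]
tcp_rot: [[0.987, 0.159, -0.003], [0.159, -0.987, -0.001], [-0.003, 0.0, -1.0]]
force: [-6.9, -1.2, 8.7]
width: 0.0093
```

Request:
drive_tool(motion=[0.001,0,0,0,0,0,-1,0,0,0,0,0,0,-1,0,0,0,0,0,0,-1])

```text
clock: 13.68
position: [0.4981, 0.1426, 0.065]
tcp_rot: [[0.987, 0.159, -0.005], [0.159, -0.987, -0.001], [-0.005, 0.0, -1.0]]
force: [-10.2, -1.6, 12.0]
width: 0.0093
```

End-fence contact at TCP x≈0.498. Now y toward the side fence.

Request:
drive_tool(motion=[-0.0005,-0.001,-0.0005,0,0,0,-1,0,-0.0015,0,0,0,0,-1,0,0,0,0,0,0,-1,0,0,0,0,0,0,-1])

```text
clock: 14.18
position: [0.4981, 0.1436, 0.0651]
tcp_rot: [[0.987, 0.159, -0.004], [0.159, -0.987, -0.003], [-0.004, 0.002, -1.0]]
force: [-6.6, -7.1, 7.8]
width: 0.009
```

Request:
drive_tool(motion=[0,-0.001,0,0,0,0,-1,0,0,0,0,0,0,-1,0,0,0,0,0,0,-1])

```text
clock: 14.55
position: [0.498, 0.1439, 0.0652]
tcp_rot: [[0.987, 0.159, -0.004], [0.159, -0.987, -0.004], [-0.004, 0.004, -1.0]]
force: [-6.6, -8.7, 8.7]
width: 0.0088
```

Request:
drive_tool(motion=[0,-0.001,0,0,0,0,-1,0,0,0,0,0,0,-1,0,0,0,0,0,0,-1])

```text
clock: 14.92
position: [0.498, 0.1444, 0.0653]
tcp_rot: [[0.987, 0.159, -0.003], [0.159, -0.987, -0.005], [-0.004, 0.004, -1.0]]
force: [-6.2, -10.3, 9.5]
width: 0.0092
```

Request:
drive_tool(motion=[0,-0.001,0,0,0,0,-1,0,0,0,0,0,0,-1,0,0,0,0,0,0,-1])

```text
clock: 15.3
position: [0.4978, 0.1455, 0.0653]
tcp_rot: [[0.987, 0.159, -0.003], [0.159, -0.987, -0.005], [-0.004, 0.004, -1.0]]
force: [-6.9, -10.7, 8.6]
width: 0.0089
```

Request:
drive_tool(motion=[0,-0.001,-0.0005,0,0,0,-1,0,0,0,0,0,0,-1,0,0,0,0,0,0,-1])

```text
clock: 15.68
position: [0.4975, 0.1475, 0.0652]
tcp_rot: [[0.987, 0.159, -0.003], [0.159, -0.987, -0.003], [-0.004, 0.002, -1.0]]
force: [-4.5, -6.1, 5.4]
width: 0.0088
```

Request:
drive_tool(motion=[0,-0.001,0,0,0,0,-1,0,0,0,0,0,0,-1,0,0,0,0,0,0,-1])

```text
clock: 16.05
position: [0.4974, 0.1482, 0.0652]
tcp_rot: [[0.987, 0.159, -0.003], [0.159, -0.987, -0.003], [-0.004, 0.003, -1.0]]
force: [-4.8, -7.5, 3.6]
width: 0.0088
```

Run:
```python
from h import *
b=snap("side","pics/side4.png"); s=ctrl.read_state(); print(s["position"],s["force"],s["wrist_torque"],s["tcp_rot"])
cv2.imwrite("pics/c6.png",cv2.resize(b[190:280,270:390,::-1],None,fx=6,fy=6,interpolation=cv2.INTER_CUBIC))
```

```text
[0.49742043 0.14822922 0.06525566] [-4.72403943 -6.89253735  4.83426827] [-1.39658423  0.57678661 -0.33668703] [[ 0.9872458   0.1591684  -0.00333835]
 [ 0.15915692 -0.98724723 -0.00346255]
 [-0.00384691  0.00288706 -0.99998843]]
```

View pics/c6.png

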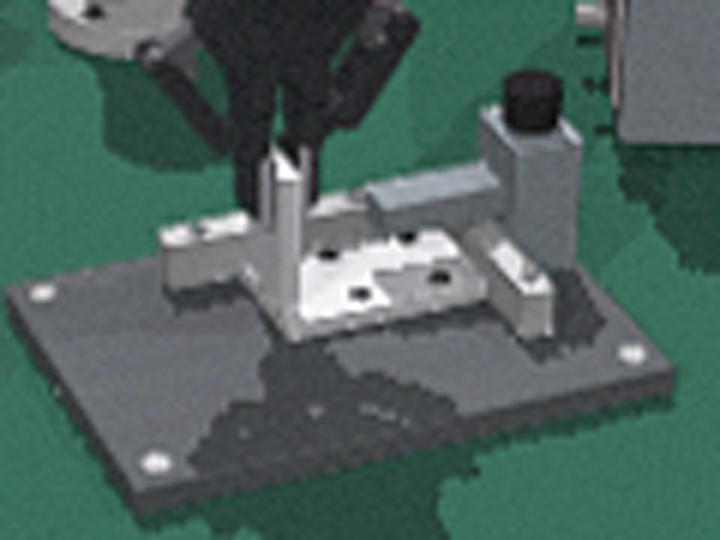

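The picture shows the toe against the end fence at (485,290) and the foot under the arm. The far edge is nearly at the side fence. I'll continue in y until it stops.

Request:
drive_tool(motion=[0,-0.001,0,0,0,0,-1,0,0,0,0,0,0,-1,0,0,0,0,0,0,-1])

```text
clock: 16.48
position: [0.4973, 0.1492, 0.0652]
tcp_rot: [[0.987, 0.159, -0.003], [0.159, -0.987, -0.004], [-0.004, 0.003, -1.0]]
force: [-5.3, -8.4, 4.9]
width: 0.0092
```

Request:
drive_tool(motion=[0,-0.001,0,0,0,0,-1,0,0,0,0,0,0,-1,0,0,0,0,0,0,-1])

```text
clock: 16.85
position: [0.4971, 0.15, 0.0652]
tcp_rot: [[0.987, 0.159, -0.003], [0.159, -0.987, -0.004], [-0.004, 0.003, -1.0]]
force: [-5.6, -8.1, 4.1]
width: 0.0092
```

Request:
drive_tool(motion=[0,-0.001,0,0,0,0,-1,0,0,0,0,0,0,-1,0,0,0,0,0,0,-1])

```text
clock: 17.23
position: [0.4971, 0.1502, 0.0653]
tcp_rot: [[0.987, 0.16, -0.003], [0.16, -0.987, -0.005], [-0.004, 0.005, -1.0]]
force: [-4.4, -10.8, 5.5]
width: 0.0091
```

Request:
drive_tool(motion=[0,-0.001,0,0,0,0,-1,0,0,0,0,0,0,-1,0,0,0,0,0,0,-1])

```text
clock: 17.6
position: [0.4971, 0.1505, 0.0654]
tcp_rot: [[0.987, 0.16, -0.003], [0.16, -0.987, -0.007], [-0.004, 0.006, -1.0]]
force: [-4.1, -13.6, 6.5]
width: 0.0089
```

Request:
drive_tool(motion=[0.0005,-0.0005,0,0,0,0,-1,0,0,0,0,0,0,-1,0,0,0,0,0,0,-1,0,0,0,0,0,0,-1])

```text
clock: 18.1
position: [0.4971, 0.1505, 0.0655]
tcp_rot: [[0.987, 0.16, -0.004], [0.16, -0.987, -0.008], [-0.005, 0.007, -1.0]]
force: [-5.3, -15.7, 10.0]
width: 0.0091
```

Run:
```python
from h import *
b=snap("side","pics/side5.png"); s=ctrl.read_state(); print(s["position"],s["force"],s["wrist_torque"],s["tcp_rot"],s["width"])
r=s["tcp_rot"].T@s["force"]; print("tool force",r)
cv2.imwrite("pics/c7.png",cv2.resize(b[200:260,300:380,::-1],None,fx=9,fy=9,interpolation=cv2.INTER_CUBIC))
```

```text
[0.49704752 0.15048706 0.0654347 ] [ -5.53565776 -14.92855289   8.68592059] [-2.89847215  0.63954014 -0.43845578] [[ 0.98707172  0.16022747 -0.00407158]
 [ 0.16019409 -0.98705695 -0.00751199]
 [-0.00522251  0.00676263 -0.9999635 ]] 0.009215889523595536
tool force [-7.90091945 13.90710715 -8.55092143]
```

View pics/c7.png

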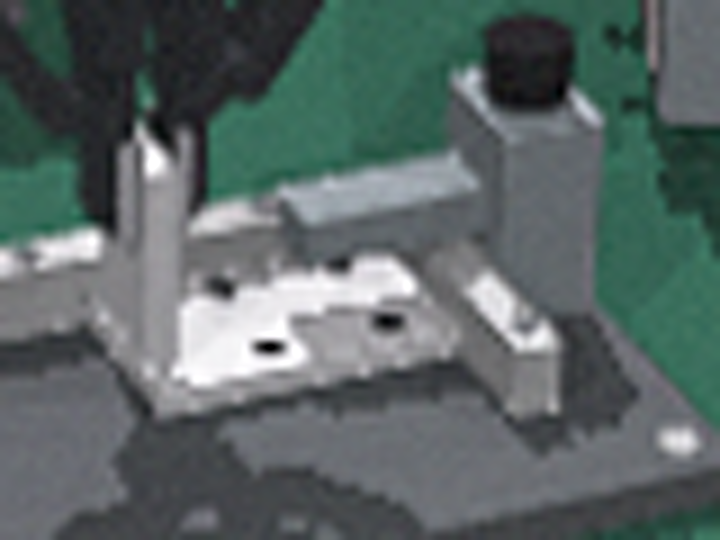

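Flush against both fences as far as visible: the toe on the end fence at (460,335), and the far edge along the side fence. The TCP stopped moving in y while the force rose from 8 to 14 N. I'll add a little x push for margin.

Request:
drive_tool(motion=[0.0007,0,0,0,0,0,-1,0,0,0,0,0,0,-1,0,0,0,0,0,0,-1])

```text
clock: 18.52
position: [0.497, 0.1505, 0.0654]
tcp_rot: [[0.987, 0.16, -0.006], [0.16, -0.987, -0.008], [-0.007, 0.007, -1.0]]
force: [-7.7, -16.4, 10.4]
width: 0.009
```

Request:
drive_tool(motion=[0.0007,-0.0003,0,0,0,0,-1,0,0,0,0,0,0,-1,0,0,0,0,0,0,-1,0,0,0,0,0,0,-1,0,0,0,0,0,0,-1])

```text
clock: 19.15
position: [0.497, 0.1505, 0.0655]
tcp_rot: [[0.987, 0.16, -0.007], [0.16, -0.987, -0.009], [-0.008, 0.007, -1.0]]
force: [-9.3, -17.4, 12.6]
width: 0.0092
```

Run:
```python
from fit import *
s=ctrl.read_state(); print(s["position"],s["tcp_rot"].T@s["force"],s["tcp_rot"][2],s["joint_vel"])
F=fit({"side":fx["side"]},[.52,.1285,.157])
S=lambda x,y:(300+x/9,200+y/9)
B=fit({"side":[((-50,-30,15),S(160,418)),((-50,-30,25),S(160,395)),((-50,-20,95),S(158,178)),((-50,30,25),S(97,303))]},[.54,.158,.157])
```

```text
[0.49703516 0.1504745  0.06545517] [-12.09871242  15.74226265 -12.42786988] [-0.00817161  0.00737299 -0.99993943] [-3.15492341e-04 -1.29803874e-03  1.33511870e-03 -8.93290020e-04
 -7.62878275e-04  1.58265457e-05]
[0.5199682  0.12845979 0.1571771 ] [[-0.3, -0.0], [-1.4, -0.3], [0.5, -0.5], [0.1, -0.2], [-0.3, 0.2], [0.4, 0.0], [0.3, 0.6]]
[0.54387565 0.15500381 0.10942232] [[0.2, 0.5], [0.3, -0.0], [-0.6, 0.0], [0.0, -0.6]]
```

Forces and stop look right, but yaw from this short baseline is noisy (0.11 against 0.157). I'll check it with sub-pixel edges.

Run:
```python
from fit import *
im=np.mean([optics.camera("side").astype(float).mean(2) for _ in range(8)],0)
def edge(A,Bp,z,sgn,lab,hw=3):
    a,b=proj("side",[A,Bp]); cols=np.arange(int(min(a[0],b[0]))+2,int(max(a[0],b[0]))-1); pts=[]
    for c in cols:
        r=a[1]+(b[1]-a[1])*(c-a[0])/(b[0]-a[0]); rr=np.arange(r-hw,r+hw+.01,.1)
        v=np.interp(rr,np.arange(480),im[:,c]); g=sgn*np.gradient(v); g[g<0.5*g.max()]=0
        pts.append((c,(g*rr).sum()/g.sum()))
    W=back("side",np.array(pts),z); k=np.polyfit(W[:,0],W[:,1],1)
    for _ in range(3):
        e=abs(W[:,1]-np.polyval(k,W[:,0])); m=e<max(2*np.median(e),3e-4); k=np.polyfit(W[m,0],W[m,1],1)
    print(lab,len(cols),m.sum(),"yaw",np.arctan(k[0]),"med dev mm",np.median(e)*1e3, "y at x=.54",np.polyval(k,.54)); return k
F=[.51997,.12846,.157]; f=lambda L:M(F,[L])[0]
b=M([.5407,.1560,.14],[(-50,-30,15),(45,-30,15),(-35,-30,25),(45,-30,25)])
edge(b[0],b[1],.015,-1,"foot bottom"); edge(b[2],b[3],.025,-1,"foot top",2)
edge(f((-125,-90,15)),f((125,-90,15)),.015,-1,"plate top edge",2); edge(f((-125,-90,0)),f((125,-90,0)),0,1,"plate bottom",2)
edge(f((-58,55,15)),f((-28,55,15)),.015,-1,"sidefence bottom",2)
```

```text
foot bottom 29 23 yaw 0.16408154174998635 med dev mm 0.8348792745717093 y at x=.54 0.13070846820171383
foot top 24 21 yaw -0.04435731568917012 med dev mm 2.172345872655447 y at x=.54 0.12313655156623571
plate top edge 83 56 yaw 0.17171306408051792 med dev mm 0.8154080917533169 y at x=.54 0.04187399046246839
plate bottom 83 62 yaw 0.12321646259270326 med dev mm 1.9474632679089692 y at x=.54 0.037390839622935435
sidefence bottom 7 7 yaw 0.16527278779068005 med dev mm 0.7788034405114552 y at x=.54 0.19164687928702137
```

Run:
```python
from h import *
print(ctrl.hand_in()); s=ctrl.read_state(); print(s["clock"],s["force"],s["position"])
```

```text
the job is handed in; nothing more can be done
None
the job is handed in; nothing more can be done
```

The tall bracket is in the fixture corner, still gripped and pressed against both fences, and the job is handed in at about 20 s on the clock. No verdict was reported. I gripped it across its 10 mm leaf thickness with 60 N, lowered it onto the plate, slid it toe first under the marking arm to the end fence, then across to the side fence.

**Position and force:** The gripper stopped moving against both fences while the force kept rising. The last tool readings were about 12 N toward the end fence, 16 N toward the side fence and 12 N down. These totals include friction, so each fence's share is only inferred.

**Alignment:** The tool tilt was under 0.01 rad. Sub-pixel edges put the foot's yaw at 0.164, against 0.165 (side fence) and 0.172 (plate edge). The foot's near edge measured 60.1 mm from the side fence face; 60 mm is expected when home.

**Checks that disagreed:**
- The two cameras differed by about 4 mm in absolute position, though they agreed on the offset between bracket and fixture.
- A fit to a few hand-picked corners gave a yaw of 0.11 and an origin 3 mm off. I put that down to its short baseline.
- The foot's top edge and the plate's bottom edge gave poor line fits (yaw −0.04 and 0.12), so I left them out.
- The foot to plate edge distance measured 87.6 mm instead of 85 mm.

I did not see the far toe corner directly, or re-measure where the other things on the bench stand. No contact with any of them was noticed.

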